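# Show the red-capped sample bottle to the inspection camera

## Task

Take the amber sample bottle with the red cap out of the blue rack with a gentle grip (thin glass: never set the fingers to squeeze with more than 40 N) and show its label to the inspection camera: hold the bottle in the air, cap uppermost, with the centre of its white label at the camera's focus point, 120 mm straight out from the lens, and the label squarely facing the lens, so that the bottle leans back from the camera as much as the camera looks down. Finish while holding it still there, in the gripper alone. Do not touch the camera or its stand, and leave the other two bottles, the white jar and the tip box where they are.

Things in the scene. Friction and masses are not known exactly. Their poses are not given: they have to be found in the camera images.
- red_bottle: square amber glass sample bottle, 28 x 28 mm body 85 mm tall, round screw cap 24 mm across and 18 mm tall in its middle (103 mm in all); red cap, about 90 g. Stands upright in one of the rack's three pockets (which one varies). Origin at the centre of its underside, z up through the cap, x out of the face with the label. Grip it on the upper body, above the label, by the two plain faces 28 mm apart across y; grip at most 40 N (each finger's push)
- red_center (a point): centre of the red-capped bottle, half-way up: 51.5 mm above its underside on its axis; axes as the bottle's
- red_label (a point): centre of the white label (25 mm wide, 28 mm tall, black bars) on the red-capped bottle: on its +x face, 14 mm from the axis, 46 mm above the underside; axes as the bottle's, so x points straight out of the label
- focus (a point): the camera's focus point, in empty air 240 mm above the bench, right above the cross on the stand's base. x points to the lens front, 120 mm away (level direction: camera_stand's x, rising 25 degrees, as the camera looks down 25 degrees); y is level; z leans 25 degrees from vertical, away from the camera. With the bottle shown properly, red_label's axes coincide with these
- lens (a point): centre of the front glass of the camera's black lens, 120 mm from the focus point along focus's x, 291 mm above the bench; axes as focus's
- camera_stand: inspection camera on a fixed stand. Origin on the bench right below the focus point, under the black cross; z up, x level towards the steel post. White base plate 10 mm thick, 90 mm wide, x = -50 to 250 mm; post 18 mm across at x = 228 mm, 360 mm tall; grey camera head 50 x 50 x 70 mm with a black lens 34 mm across and a white ring 54 mm across
- rack: fixed blue rack block, 64 mm (x) by 200 mm (y) by 35 mm tall, origin at the centre of its underside, z up. Three square pockets 30 mm wide at y = -66, 0 and +66 mm, 28 mm deep (floor 7 mm above the bench), each holding one bottle whose axes lie along the rack's, labels to the rack's +x side
- blue_center (a point): square amber glass sample bottle, 28 x 28 mm body 85 mm tall, round screw cap 24 mm across and 18 mm tall in its middle (103 mm in all); blue cap; stays in the rack. Point at its centre, half-way up
- white_center (a point): square amber glass sample bottle, 28 x 28 mm body 85 mm tall, round screw cap 24 mm across and 18 mm tall in its middle (103 mm in all); white cap; stays in the rack. Point at its centre, half-way up
- jar_center (a point): white jar with blue lid, 52 mm across, 75 mm tall, standing loose on the bench. Point at its centre, half-way up
- tip_box_center (a point): box of pipette tips, grey with orange lid, 77 x 107 mm, 54 mm tall, loose on the bench. Point at its centre, half-way up

How it is judged:
By the outcome, as a careful person would: the job done as asked, in the order asked, and still so for the second after the job is handed in, while the arm keeps its last pose, push and grip.
It also fails if it takes over 38 s, if anything falls off the work surface, if the arm or the gripper's body presses on something with over 40 N, if the wrist force passes 120 N, or if a joint passes its speed limit or range.

## Robot

A 7-joint arm with a two-finger parallel gripper is mounted at the origin on the work surface. World frame = base frame: x ahead of the robot, y to its left, z up, the work surface at z = 0. Lengths are in m, angles in rad, forces in N, time in s.
With the tool pointing down it reaches from about 0.425 to 0.95 m from the base axis. Payload 4.7 kg.
Tool frame: the origin (TCP) lies midway between the tips of the shut fingers; the grasp point (between the pads) lies 19 mm behind it; z points along the fingers, y is the direction in which the jaws open and shut (so a half turn about z gives the same grasp; the last joint's range is limited). The gripper opens to 87 mm and grips with 3 to 60 N. Pads are 19 mm wide; open, the fingers measure 117 mm over their backs; the gripper's body (75 mm by 190 mm) begins 51 mm behind the grasp point.
Start: joints at [-1.365, 0.469, -0.049, 1.532, 0.024, 1.141, -0.082], TCP at [0.157, 0.657, 0.223] pointing down, gripper open.
Joint ranges: [-2.59, 2.59], [-0.33, 1.99], [-1.39, 1.29], [0.1, 2.45], [-1.04, 4.18], [0.21, 1.99], [-2.66, 2.66]. Speed limits (rad/s): [2.57, 2.57, 3.14, 3.14, 3.14, 3.14, 3.14].

## Interface

Orientations are given as a unit quaternion [w, x, y, z].
In Python, from workcell import manip gives the robot as it stands. Calls block until the motion is done:
- manip.move_pose(position, orientation): joint-space move of the TCP to a pose.
- manip.servo_line(position, rot=None, velocity=0.15, force_limit=None): straight line of the TCP; rot=None keeps the orientation; velocity is the mean speed in m/s. With force_limit (N) it stops when the force on the tool has changed by that much, and returns True; else False.
- manip.set_joints(angles): joint-space move.
- manip.let_go() and manip.grab(grasp_force=None): open the fingers fully, or close them until they stop; grasp_force is the grip in N (None keeps the last).
- manip.dwell(seconds).
- manip.inverse_kinematics(position, orientation): joint angles nearest the present ones, or None.
- manip.read_state(): the state.
- manip.capture(name): name is "scene" or "top" or "wrist"; returns the picture (400x640x3 uint8, red, green, blue); there is no depth.
- manip.camera_info(name): a dict with "mtx" (3x3 intrinsics, pixels), "xyz" and "rotation" of the camera in the world. Camera axes: x right, y down, z forward; pixel columns grow to the right and rows downward; lengths in m; the calibration is good to about 2 mm. A picture is of the moment at which its call begins: read the wrist's pose just before it. camera_info takes no time and is no camera call; for the wrist camera it gives the pose at the moment of the call.
A pose or a line that the arm cannot do raises manip.IKError and nothing moves.
- manip.hand_in(): hands the job in, once; it reports no verdict.
The state is a dict: "time": time; "joints": joint angles; "joint_vel": joint speeds; "joint_efforts": joint torques, N m; "ee_pos": TCP position; "tcp_rot": TCP orientation; "wrist_force": force on the tool from outside, world axes, zero at the start; "moment": the same for the moment, N m; "gripper_width": opening from 0.0 (shut) to 1.0 (fully open).
Only numpy, scipy, OpenCV 4.12 (cv2) and the standard library are available. Lean on these libraries where they do the work, as an engineer would, in place of code of your own. Each camera call takes 0.05 s, during which the arm holds its last target.

## Working session

There is one attempt and no reset: what is moved stays moved. The work goes in short steps, each a Python script; the robot and the scene stay as the last script left them, time stands still between calls to the robot, and variables do not carry over. Pictures are saved under pics/ and viewed, and the job is handed in when it is done.

```bash
ls; mkdir -p pics
python3 - <<'E'
from workcell import manip
import cv2, numpy as np
np.set_printoptions(precision=4,suppress=True)
for n in ["scene","top","wrist"]:
    im=manip.capture(n); cv2.imwrite(f"pics/a_{n}.png",im[:,:,::-1])
    c=manip.camera_info(n); print(n,c)
print(manip.read_state())
E
```

```text
pics
scene {'mtx': array([[430.9535,   0.    , 312.4289],
       [  0.    , 430.9535, 195.4215],
       [  0.    ,   0.    ,   1.    ]]), 'xyz': array([ 0.9637, -0.5806,  0.8854]), 'rotation': array([-0.3498,  0.8773,  0.3074, -0.116 ])}
top {'mtx': array([[448.2909,   0.    , 312.9573],
       [  0.    , 448.2909, 202.1029],
       [  0.    ,   0.    ,   1.    ]]), 'xyz': array([ 0.3829, -0.0327,  1.1891]), 'rotation': array([ 0.0588, -0.7002,  0.7102, -0.0441])}
wrist {'mtx': array([[308.9688,   0.    , 319.5595],
       [  0.    , 308.9688, 197.3056],
       [  0.    ,   0.    ,   1.    ]]), 'xyz': array([0.0751, 0.6762, 0.3848]), 'rotation': array([0.1216, 0.7756, 0.6121, 0.0951])}
{'time': 0.15, 'joints': array([-1.3649,  0.4693, -0.0486,  1.5334,  0.0241,  1.141 , -0.0823]), 'joint_vel': array([-0.0003, -0.0025, -0.0003, -0.0025,  0.0009,  0.0008, -0.001 ]), 'joint_efforts': array([  0.0002, -50.8432,  -0.0809, -23.6417,  -0.0614,   0.0357,
         0.0001]), 'ee_pos': array([0.1569, 0.6561, 0.2217]), 'tcp_rot': array([-0.0001,  0.1171,  0.9931, -0.0007]), 'wrist_force': array([-0.2784,  0.8908, -0.6273]), 'moment': array([ 0.0473, -0.0088, -0.0138]), 'gripper_width': 0.9971469749983055}
```

View pics/a_scene.png

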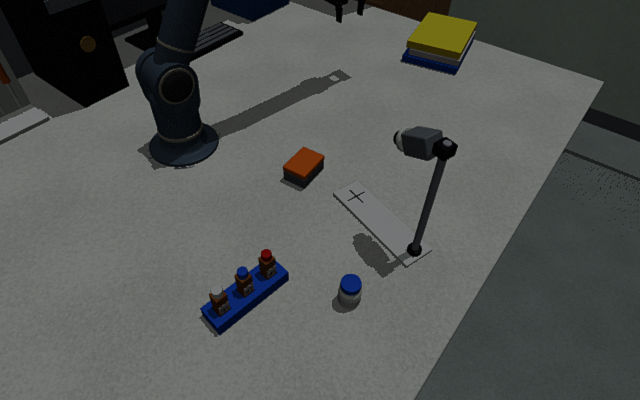

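View pics/a_top.png

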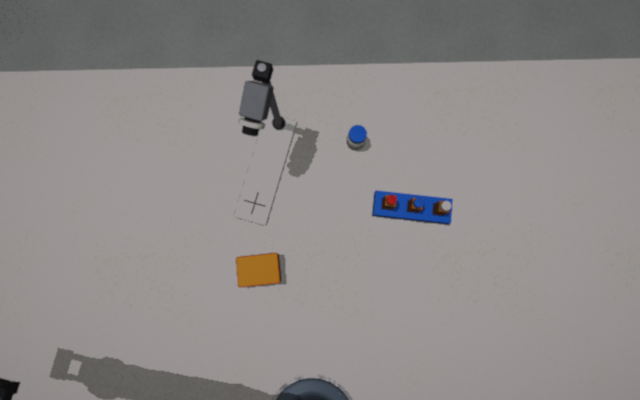

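View pics/a_wrist.png

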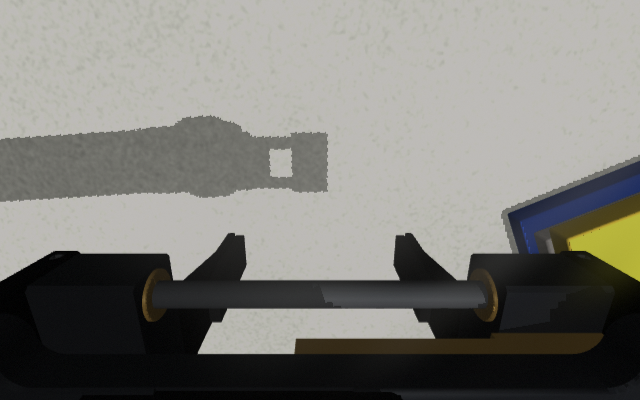

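The scene view shows the rack near (245,295), with the red cap at (266,254), and the stand cross at (357,196). The top view shows the red cap at (390,201), the cross at (255,203), the jar at (357,133) and the tip box at (258,270).

```bash
cat > h.py <<'E'
import numpy as np, cv2
from scipy.spatial.transform import Rotation as R
np.set_printoptions(precision=4,suppress=True)
def q2R(q): return R.from_quat([q[1],q[2],q[3],q[0]]).as_matrix()
def R2q(M):
    q=R.from_matrix(M).as_quat(); return np.array([q[3],q[0],q[1],q[2]])
def ray(c,uv):
    d=q2R(c["rotation"])@np.linalg.inv(c["mtx"])@np.array([uv[0],uv[1],1.]); return np.array(c["xyz"]),d/np.linalg.norm(d)
def onz(c,uv,z):
    o,d=ray(c,uv); return o+d*(z-o[2])/d[2]
def two(c1,u1,c2,u2):
    o1,d1=ray(c1,u1);o2,d2=ray(c2,u2)
    A=np.stack([d1,-d2],1); t=np.linalg.lstsq(A,o2-o1,rcond=None)[0]
    p,q=o1+d1*t[0],o2+d2*t[1]; return (p+q)/2,np.linalg.norm(p-q)
def proj(c,p):
    v=c["mtx"]@q2R(c["rotation"]).T@(np.array(p)-c["xyz"]); return v[:2]/v[2]
E
python3 - <<'E'
from h import *
from workcell import manip
C={n:manip.camera_info(n) for n in["scene","top"]}
I={n:cv2.imread(f"pics/a_{n}.png") for n in C}
cv2.imwrite("pics/z1.png",cv2.resize(I["scene"][230:340,190:300],None,fx=5,fy=5,interpolation=0))
cv2.imwrite("pics/z2.png",cv2.resize(I["top"][50:290,225:465],None,fx=2.5,fy=2.5,interpolation=0))
cv2.imwrite("pics/z3.png",cv2.resize(I["scene"][120:270,330:465],None,fx=4,fy=4,interpolation=0))
red={}
for n in C:
    h=cv2.cvtColor(I[n],cv2.COLOR_BGR2HSV)
    m=(((h[...,0]<6)|(h[...,0]>174))&(h[...,1]>170)&(h[...,2]>90)).astype(np.uint8)
    k,l,s,ce=cv2.connectedComponentsWithStats(m); 
    for i in range(1,k):
        if s[i,4]>20: print(n,'red',s[i],ce[i], onz(C[n],ce[i],.105))
    m=((h[...,0]>110)&(h[...,0]<125)&(h[...,1]>180)&(h[...,2]>60)).astype(np.uint8)
    k,l,s,ce=cv2.connectedComponentsWithStats(m)
    for i in range(1,k):
        if s[i,4]>50:
            b=cv2.boxPoints(cv2.minAreaRect(np.argwhere(l==i)[:,::-1].astype(np.float32)))
            print(n,'blue',s[i],ce[i]); 
            if n=="top" : print(b,[onz(C[n],x,.035)[:2] for x in b])
print('cross',onz(C['scene'],(357,196),.01),onz(C['top'],(255,203),.01))
print('jar', onz(C['top'],(357.5,132),.075),'box',onz(C['top'],(258,270),.054))
E
```

```text
scene red [262 251   8   6  23] [266.3913 254.3913] [ 0.547  -0.2027  0.105 ]
scene blue [ 201  262   87   66 1124] [244.0934 294.984 ]
scene blue [237 267  10   9  73] [241.6438 271.0137]
scene blue [341 274  20  18 290] [350.6    282.7069]
top red [387 196   9   9  66] [391.0758 199.6061] [ 0.5453 -0.2016  0.105 ]
cross [0.5587 0.1478 0.01  ] [0.5562 0.1453 0.01  ]
jar [ 0.7266 -0.1271  0.075 ] box [0.3796 0.1301 0.054 ]
```

View pics/z1.png

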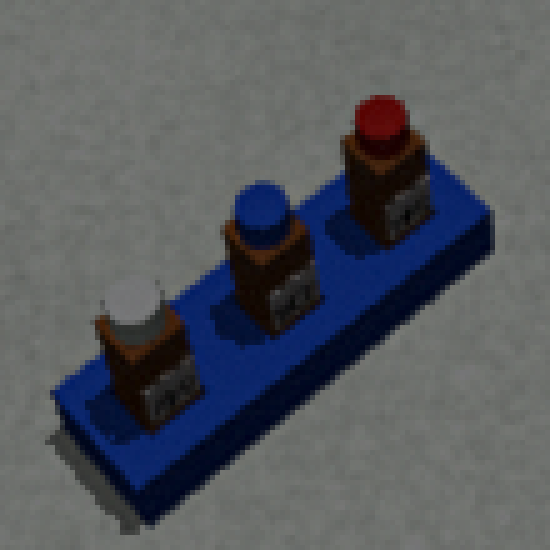

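View pics/z2.png

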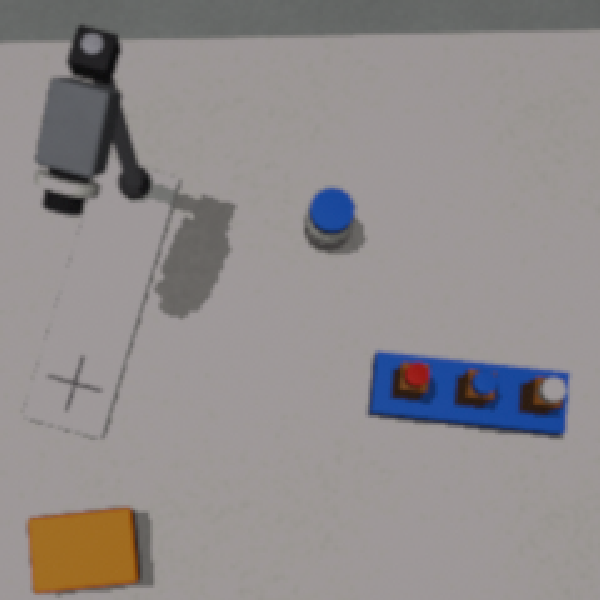

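View pics/z3.png

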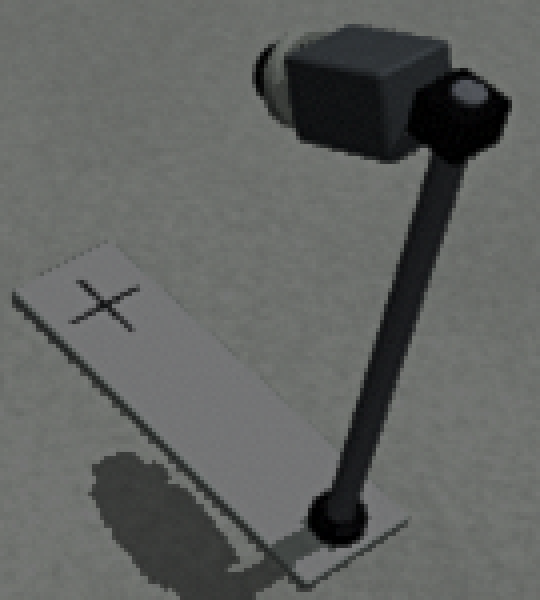

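The labels face away from the robot (rack +x is about world +x), and the red bottle stands in the +y end pocket. The stand's cross is near (0.557, 0.146), and its post lies ahead of it, slightly to the right. Next I fit the rack and stand directions.

Run:
```python
from h import *
from workcell import manip
C={n:manip.camera_info(n) for n in["scene","top"]}
I={n:cv2.imread(f"pics/a_{n}.png") for n in C}
T=I["top"]; h=cv2.cvtColor(T,cv2.COLOR_BGR2HSV)
m=((h[...,0]>100)&(h[...,0]<125)&(h[...,1]>150)).astype(np.uint8)
m[:180]=0;m[230:]=0;m[:,:365]=0;m[:,460:]=0
r=cv2.minAreaRect(np.argwhere(m>0)[:,::-1].astype(np.float32)); b=cv2.boxPoints(r)
P=np.array([onz(C['top'],x,.035)[:2] for x in b]); print('rack px',r,P,P.mean(0)); 
for i in range(4): d=P[(i+1)%4]-P[i]; print(np.linalg.norm(d),np.degrees(np.arctan2(d[1],d[0])))
# stand: dark pixels near
g=cv2.cvtColor(T,cv2.COLOR_BGR2GRAY)
f=lambda u,v:(225+u/2.5,50+v/2.5)
c=onz(C['top'],f(75,382),.01)
for nm,a,z in [('edge0',f(103,438),.01),('edge1',f(181,180),.01),('l0',f(22,410),.01),('foot',f(133,182),.02)]:
    p=onz(C['top'],a,z); print(nm,p,np.linalg.norm((p-c)[:2]),np.degrees(np.arctan2(*(p-c)[[1,0]])))
s=lambda u,v:(330+u/4,120+v/4)
c2=onz(C['scene'],s(106,304),.01)
for nm,a,z in [('foot',s(337,525),.02),('e0',s(15,297),.01),('e1',s(310,580),.01),('e2',s(407,520),.01),('e3',s(110,241),.01)]:
    p=onz(C['scene'],a,z); print(nm,p,np.linalg.norm((p-c2)[:2]),np.degrees(np.arctan2(*(p-c2)[[1,0]])))
# camera lens check in two views
print('c',c,c2)
print(two(C['top'],f(65,203),C['scene'],s(263,72)))
```

```text
rack px ((412.3902587890625, 206.98780822753906), (77.85421752929688, 24.405366897583008), 6.340191841125488) [[ 0.5168 -0.1628]
 [ 0.5803 -0.1718]
 [ 0.5545 -0.3707]
 [ 0.4916 -0.3602]] [ 0.5358 -0.2664]
0.06409166383955094 -8.093340833754075
0.20054151841127768 -97.40272649657578
0.06371051852232998 170.5189059344777
0.19900391672319884 82.71773661034686
edge0 [0.4964 0.1153 0.01  ] 0.06743208330892167 -153.50715790340658
edge1 [0.778  0.0305 0.01  ] 0.24933021938906247 -27.423875094276095
l0 [0.5275 0.2017 0.01  ] 0.0634691650835428 117.39463292525134
foot [0.7735 0.0821 0.02  ] 0.22578911447095174 -16.268362894892874
foot [0.7788 0.0737 0.02  ] 0.23308605558529602 -18.332570314445018
e0 [0.5042 0.1124 0.01  ] 0.06358026135606007 -147.0866592106369
e1 [0.7841 0.0347 0.01  ] 0.2527935853732869 -26.36723091612866
e2 [0.809  0.1122 0.01  ] 0.25384755400734055 -7.882989964522523
e3 [0.5245 0.2005 0.01  ] 0.06289625067947396 121.71740899994414
c [0.5567 0.1453 0.01  ] [0.5576 0.147  0.01  ]
(array([0.6612, 0.1088, 0.2956]), np.float64(0.00797870702949091))
```

The rack fit gives 64 x 200 mm, which matches the stated size: centre (0.536, -0.266), yaw -7.3°. The predicted pocket agrees with the measured cap position. The cross is at (0.557, 0.146) and the stand yaw is about -16.5°. Now I check reachability for both wrist flips.

```bash
cat >> h.py <<'E'
def Rz(a): return R.from_euler('z',a,degrees=True).as_matrix()
def bottle_to_tool(flip): # columns: tool axes in bottle frame
    s=-1. if flip else 1.
    return np.array([[s,0,0],[0,-s,0],[0,0,-1.]]).T
def tcp_for(pB,RB,flip,h=0.072):  # TCP pose so that grasp point is on bottle axis at height h
    Rt=RB@bottle_to_tool(flip); return pB+RB@np.array([0,0,h-0.019]),Rt
E
python3 - <<'E'
from h import *
from workcell import manip
st=manip.read_state(); c=manip.camera_info("wrist"); Rt=q2R(st["tcp_rot"])
print('cam in tool',Rt.T@(c["xyz"]-st["ee_pos"])); print(Rt.T@q2R(c["rotation"]))
ry,sy=-7.3,-16.5
pB=np.array([.545,-.2012,.007]); RB=Rz(ry)
F=Rz(sy)@R.from_euler('y',-25,degrees=True).as_matrix(); pF=np.array([.557,.146,.24])
pBf=pF-F@np.array([.014,0,.046]); print(F)
for fl in(0,1):
    for dz in(0,.15):
        p,M=tcp_for(pB,RB,fl); print(fl,p,manip.inverse_kinematics(p+[0,0,dz],R2q(M)))
    p,M=tcp_for(pBf,F,fl); print('focus',p,manip.inverse_kinematics(p,R2q(M)))
E
```

```text
cam in tool [ 0.0843  0.0003 -0.163 ]
[[ 0.0001 -0.9524 -0.3049]
 [ 1.      0.      0.0001]
 [-0.0001 -0.3049  0.9524]]
[[ 0.869   0.284  -0.4052]
 [-0.2574  0.9588  0.12  ]
 [ 0.4226  0.      0.9063]]
0 [ 0.545  -0.2012  0.06  ] [-0.349   0.6767  0.8949  1.9424 -0.6965  0.8657 -0.7792]
0 [ 0.545  -0.2012  0.06  ] [-0.3921  0.4381  0.9123  1.8154 -0.3902  1.0801 -1.0351]
focus [0.542  0.1504 0.2404] [-1.5227  0.1988  1.1616  2.0881  0.151   0.6362 -2.3651]
1 [ 0.545  -0.2012  0.06  ] [-0.153   0.5684  0.5888  1.9323 -0.4431  0.7716  2.1309]
1 [ 0.545  -0.2012  0.06  ] [-0.4207  0.4552  0.9598  1.8167 -0.4184  1.0891  2.1344]
focus [0.542  0.1504 0.2404] [-0.8571  0.1152  0.3707  2.0632  0.4141  0.6967  0.5045]
```

Run:
```python
from h import *
from workcell import manip
ry=-7.3; RB=Rz(ry); pB=np.array([.545,-.2012,.007])+RB@np.array([0,.014,0])
p,M=tcp_for(pB,RB,1); q=R2q(M)
manip.servo_line([.40,-.03,.45],rot=q,velocity=.35)
print(manip.read_state()["time"])
manip.servo_line(p+[0,0,.15],rot=q,velocity=.3)
manip.dwell(.2)
st=manip.read_state(); c=manip.camera_info("wrist"); im=manip.capture("wrist")
cv2.imwrite("pics/w1.png",im[:,:,::-1]); np.savez("w1.npz",**c)
print(st["time"],st["ee_pos"]-(p+[0,0,.15]),st["joints"])
cv2.imwrite("pics/s1.png",manip.capture("scene")[:,:,::-1])
for b in[(-.014,.014)]:print(proj(c,[.545,-.2012,.11]))
```

```text
2.4833
3.9083 [0.0003 0.0006 0.0011] [-0.3765  0.4079  0.8433  1.8202 -0.347   1.0662  2.0413]
[302.7642 196.4814]
```

View pics/w1.png

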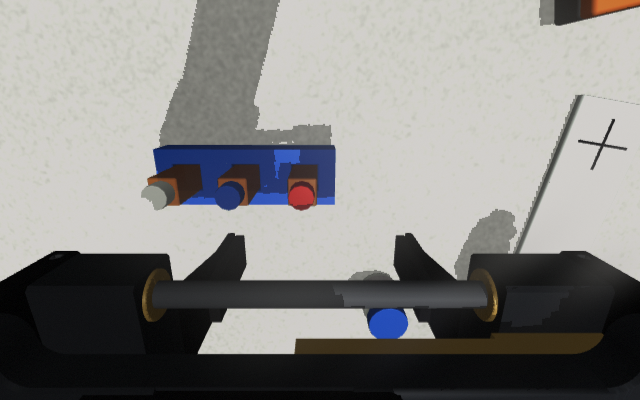

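View pics/s1.png

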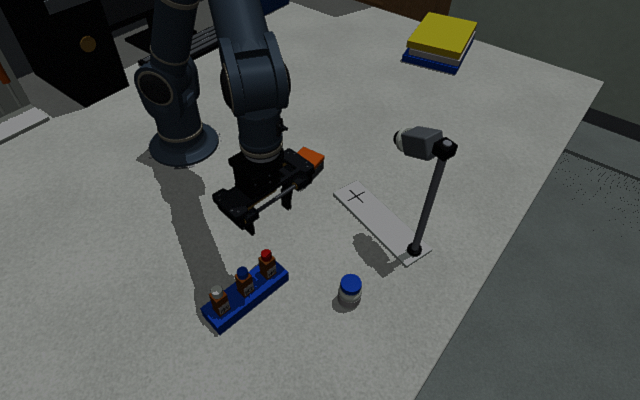

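The wrist view shows the red cap at about (302,193) (predicted: 303,196), the rack spanning (153..335, 147..205), and the cross at (603,145). I'll measure these.

Run:
```python
from h import *
c=dict(np.load("w1.npz")); I=cv2.imread("pics/w1.png"); h=cv2.cvtColor(I,cv2.COLOR_BGR2HSV)
m=(((h[...,0]<5)|(h[...,0]>174))&(h[...,1]>150)&(h[...,2]>150)).astype(np.uint8)
k,l,s,ce=cv2.connectedComponentsWithStats(m)
for i in range(1,k):
    if s[i,4]>60:
        e=cv2.minEnclosingCircle(np.argwhere(l==i)[:,::-1].astype(np.float32)); print(s[i],ce[i],e,onz(c,ce[i],.11),onz(c,e[0],.11))
m=((h[...,0]>100)&(h[...,0]<125)&(h[...,1]>150)).astype(np.uint8); m[215:]=0;m[:140]=0
# +x edge & ends of rack top: bottom line
ys,xs=np.nonzero(m); print(xs.min(),xs.max(),ys.min(),ys.max())
for u in range(255,335,12): 
    col=np.nonzero(m[:,u])[0]; print(u,col.min(),col.max(),onz(c,(u,col.max()+.5),.035)[:2],onz(c,(u,col.min()-.5),.035)[:2])
for v in range(155,205,8):
    row=np.nonzero(m[v])[0]; print(v,row.max(),onz(c,(row.max()+.5,v),.035)[:2])
cv2.imwrite("pics/z4.png",cv2.resize(I[130:225,140:345],None,fx=3.9,fy=3.9,interpolation=0))
cv2.imwrite("pics/z5.png",cv2.resize(I[85:260,505:640],None,fx=3.4,fy=3.4,interpolation=0))
```

```text
[289 186  25  20 389] [300.7301 195.9897] ((300.88604736328125, 197.76512145996094), 12.318483352661133) [ 0.5443 -0.2029  0.11  ] [ 0.546 -0.203  0.11 ]
154 333 145 208
255 149 203 [ 0.5697 -0.2646] [ 0.5069 -0.2525]
267 150 203 [ 0.5715 -0.2508] [ 0.5097 -0.2396]
279 149 203 [ 0.5732 -0.237 ] [ 0.5103 -0.2264]
291 149 163 [ 0.5284 -0.2159] [ 0.5119 -0.2133]
303 150 163 [ 0.5301 -0.2026] [ 0.5147 -0.2004]
315 156 156 [ 0.524  -0.1884] [ 0.5229 -0.1882]
327 197 203 [ 0.5802 -0.1817] [ 0.5718 -0.1807]
155 316 [ 0.5226 -0.1865]
163 309 [ 0.5305 -0.1954]
171 289 [ 0.5367 -0.2189]
179 286 [ 0.5454 -0.2237]
187 286 [ 0.5547 -0.2252]
195 287 [ 0.5643 -0.2256]
203 333 [ 0.5806 -0.1742]
```

View pics/z4.png

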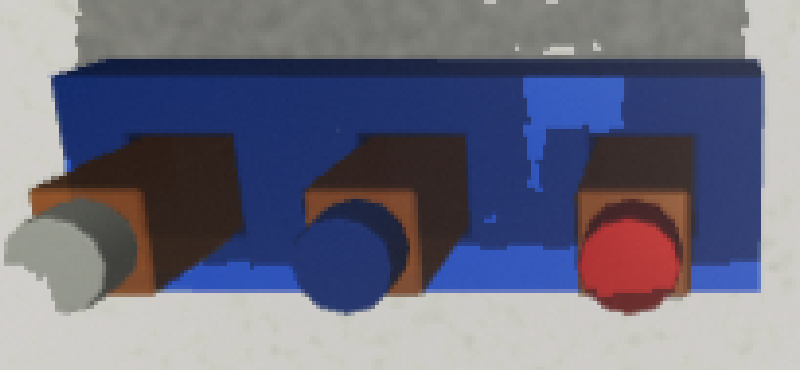

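View pics/z5.png

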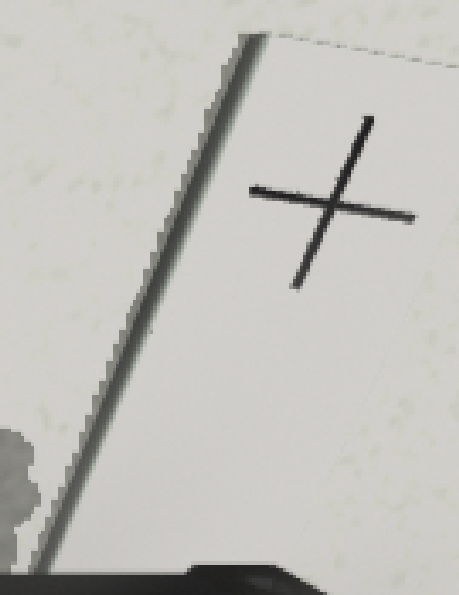

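The zoom shows the red bottle's shoulder square at zoom (578..690, 190..296) and the rack's straight front edge at zoom y of about 293.

Run:
```python
from h import *
c=dict(np.load("w1.npz"))
f=lambda x,y:(140+x/3.9-.4,130+y/3.9-.4)
g=lambda x,y:(505+x/3.4-.4,85+y/3.4-.4)
sq=np.array([onz(c,f(*a),.092)[:2] for a in[(578,190),(690,190),(690,296),(578,296)]]);print('body top',sq,sq.mean(0))
fr=[onz(c,f(*a),.035)[:2] for a in[(160,293),(761,293),(762,76),(52,77)]]
print('rack',np.array(fr)); d=fr[1]-fr[0];print('front yaw',np.degrees(np.arctan2(-d[0],d[1]))); d=fr[2]-fr[3];print('back',np.degrees(np.arctan2(-d[0],d[1])),np.linalg.norm(d))
RB=Rz(-7.3)[:2,:2]
print('pocket from corners',fr[1]+RB@[-.032,-.034],fr[2]+RB@[.032,-.034])
P=[onz(c,g(*a),.01)[:2] for a in[(333,205),(369,118),(296,287),(250,189),(414,219),(262,40),(45,572)]]
print('cross',P[0]); 
for a,b in[(1,2),(4,3),(5,6)]:
    d=P[b]-P[a];print(np.degrees(np.arctan2(d[1],d[0])),np.linalg.norm(d))
n=Rz(-16.5)[:2,:2].T@(P[5]-P[0]);print(n)
```

```text
body top [[ 0.5311 -0.2143]
 [ 0.5345 -0.1875]
 [ 0.5613 -0.191 ]
 [ 0.5578 -0.2186]] [ 0.5462 -0.2029]
rack [[ 0.5603 -0.3505]
 [ 0.5829 -0.173 ]
 [ 0.5186 -0.1655]
 [ 0.4937 -0.3637]]
front yaw -7.249580714212184
back -7.159181182034228 0.19977017060999325
pocket from corners [ 0.5468 -0.2026] [ 0.5461 -0.2033]
cross [0.5574 0.1475]
-15.937918345918492 0.05878729022430023
-107.06372346828562 0.060472645930609276
-16.819369492512728 0.19832177688664154
[-0.0472 -0.0469]
```

Wrist and fixed cameras agree within 1.5 mm: bottle at (0.546, -0.2025), yaw -7.2°. The open fingers are 117 mm over their backs, so if centred they would hit the blue bottle. I'll descend offset 17 mm to +y, close with the minimum 3 N, then recentre.

Run:
```python
from h import *
from workcell import manip
RB=Rz(-7.2); pB=np.array([.546,-.2025,.007])
p,M=tcp_for(pB+RB@np.array([0,.017,0]),RB,1); q=R2q(M)
manip.servo_line(p+[0,0,.06],rot=q,velocity=.2)
s=manip.servo_line(p,rot=q,velocity=.08,force_limit=6)
st=manip.read_state(); print(s,st["time"],st["ee_pos"]-p,st["wrist_force"])
cv2.imwrite("pics/s2.png",cv2.resize(manip.capture("scene")[180:340,180:320,::-1],None,fx=3.7,fy=3.7,interpolation=0))
cv2.imwrite("pics/w2.png",manip.capture("wrist")[:,:,::-1])
```

```text
False 5.5083 [ 0.0003 -0.0003  0.0003] [0.3545 0.7549 0.3718]
```

View pics/s2.png

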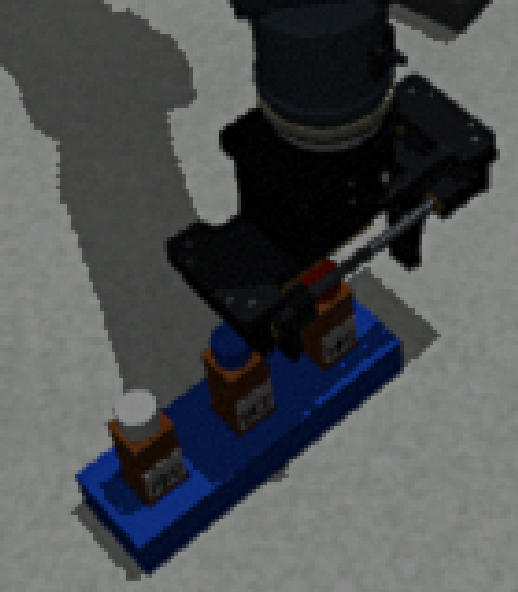

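View pics/w2.png

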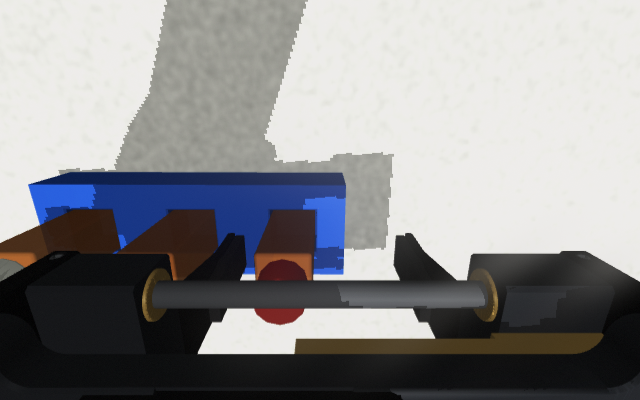

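The left finger tip at (235,240) sits between the blue and red bottles without touching. The red bottle is at (285,265), between the fingers. Next I close gently.

Run:
```python
from h import *
from workcell import manip
RB=Rz(-7.2); pB=np.array([.546,-.2025,.007])
p,M=tcp_for(pB,RB,1); q=R2q(M)
manip.grab(grasp_force=3)
def show(t):
    st=manip.read_state(); print(t,round(st["time"],2),st["gripper_width"],st["gripper_width"]*87,RB.T@(st["ee_pos"]-p),RB.T@st["wrist_force"],st["moment"])
show("closed")
manip.servo_line(p,rot=q,velocity=.03); manip.dwell(.2)
show("centred")
```

```text
closed 6.41 0.5635435546210255 49.02828925202922 [0.0003 0.0132 0.001 ] [-0.9813 -4.4278  2.9644] [-1.4062  0.4553  0.0345]
centred 7.33 0.32413124191164566 28.199418046313173 [ 0.0001  0.0004 -0.    ] [ 0.1105 -1.4563  1.5629] [-0.2229 -0.0402  0.0205]
```

Width reads 28.2 mm, so both pads are on the 28 mm faces. I'll firm up to 20 N and lift.

Run:
```python
from h import *
from workcell import manip
RB=Rz(-7.2); pB=np.array([.546,-.2025,.007])
p,M=tcp_for(pB,RB,1); q=R2q(M)
manip.grab(grasp_force=20)
def show(t):
    st=manip.read_state(); print(t,round(st["time"],2),st["gripper_width"]*87,RB.T@(st["ee_pos"]-p),RB.T@st["wrist_force"])
show("20N")
manip.servo_line(p+[0,0,.04],rot=q,velocity=.06); show("lift")
manip.servo_line(p+[0,0,.20],rot=q,velocity=.2); manip.dwell(.2);show("up")
c=manip.camera_info("wrist"); np.savez("w3.npz",**c)
cv2.imwrite("pics/w3.png",manip.capture("wrist")[:,:,::-1])
cv2.imwrite("pics/s3.png",manip.capture("scene")[:,:,::-1])
np.save("j3.npy",manip.read_state()["joints"]);print(manip.read_state()["joints"])
```

```text
20N 7.54 28.055548375800278 [ 0.      0.0004 -0.    ] [0.7894 0.1101 1.1691]
lift 8.36 27.88766393568802 [-0.0002  0.0002  0.0398] [-0.3424  0.2308 -1.204 ]
up 9.51 28.259893920523258 [-0.0006  0.0002  0.1988] [ 0.3439 -0.4571 -1.1236]
[-0.373   0.3692  0.8699  1.7506 -0.3042  1.1651  2.031 ]
```

View pics/s3.png

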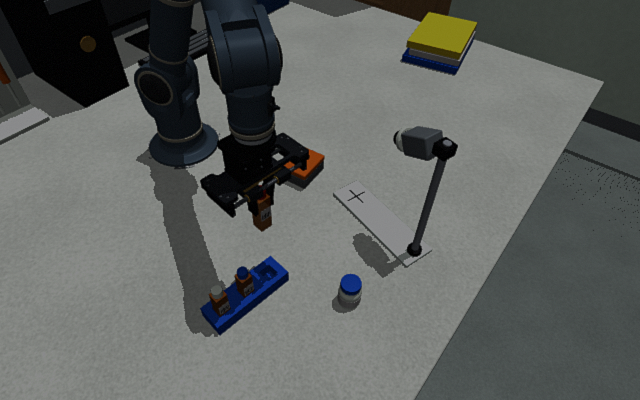

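View pics/w3.png

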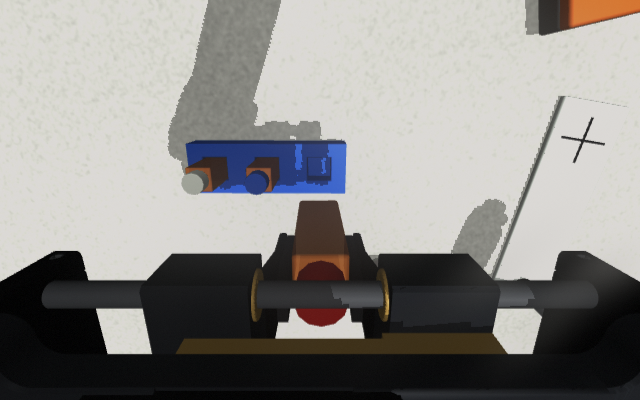

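The bottle is held upright in the grip at 28 mm, and the other two bottles are unmoved. I'll move to a standoff 80 mm short of the focus.

```bash
cat >> h.py <<'E'
FY=-16.7
FR=Rz(FY)@R.from_euler('y',-25,degrees=True).as_matrix(); pF=np.array([.557,.1465,.24])
def focus_tcp(off=(0,0,0)): # off in stand (level) frame
    pBf=pF-FR@np.array([.014,0,.046])+Rz(FY)@np.array(off)
    return tcp_for(pBf,FR,1)
E
python3 - <<'E'
from h import *
from workcell import manip
def show(t):
    st=manip.read_state(); print(t,round(st["time"],2),st["gripper_width"]*87,st["ee_pos"],st["wrist_force"],st["joints"])
p,M=focus_tcp((-.08,0,.02)); q=R2q(M); print(p,manip.inverse_kinematics(p,q))
manip.servo_line(p,rot=q,velocity=.2); manip.dwell(.2); show("standoff"); print(p)
for n in("scene","top"): cv2.imwrite(f"pics/{n}4.png",manip.capture(n)[:,:,::-1])
p2,M=focus_tcp(); print(manip.inverse_kinematics(p2,q))
E
```

```text
[0.4654 0.174  0.2604] [-0.8753 -0.0097  0.2088  2.136   0.4968  0.8172  0.3052]
standoff 11.88 27.868856834440916 [0.4655 0.1735 0.2605] [-0.664   0.4233 -1.489 ] [-1.1698 -0.0265  0.503   2.1488  0.5102  0.8212  0.2976]
[0.4654 0.174  0.2604]
[-1.0752  0.1218  0.6127  2.0719  0.367   0.6826  0.5494]
```

View pics/scene4.png

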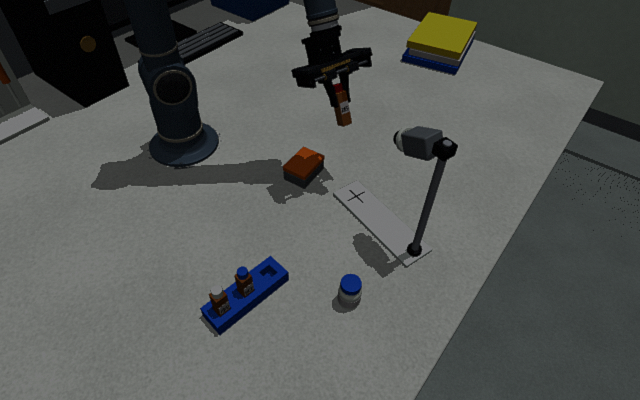

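View pics/top4.png

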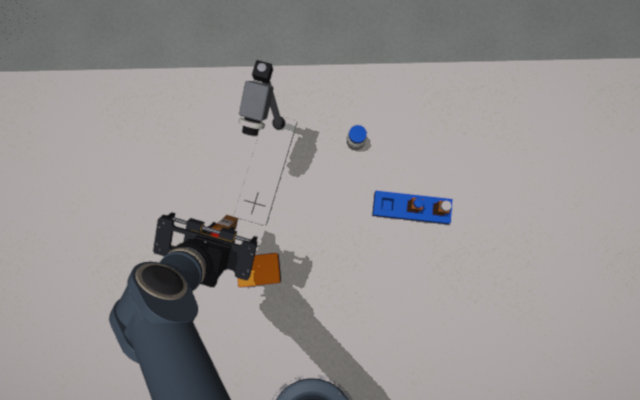

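The held bottle is tilted, with its label towards the lens (scene: 343,107), and all is clear. Now the final approach.

Run:
```python
from h import *
from workcell import manip
p,M=focus_tcp(); q=R2q(M)
s=manip.servo_line(p,rot=q,velocity=.06,force_limit=8); manip.dwell(.5)
st=manip.read_state(); print(s,st["time"],st["ee_pos"]-p,(R.from_matrix(q2R(st["tcp_rot"])@M.T)).as_rotvec(True),st["gripper_width"]*87,st["wrist_force"])
C={n:manip.camera_info(n) for n in("scene","top")}
for n in C:
    im=manip.capture(n)[:,:,::-1]; cv2.imwrite(f"pics/{n}5.png",im)
    pr={'label':[0,0,0],'tl':[0,.0125,.014],'bl':[0,.0125,-.014],'br':[0,-.0125,-.014],'tr':[0,-.0125,.014],'lens':[.12,0,0],'bot':[-.014,0,-.046]}
    big=cv2.resize(im,None,fx=6,fy=6,interpolation=0)
    for k,v in pr.items():
        uv=proj(C[n],pF+FR@np.array(v)); print(n,k,uv)
        cv2.circle(big,tuple(int(x) for x in (uv+.5)*6),2,(0,255,0),-1)
    u=proj(C[n],pF); a=int(u[0]*6),int(u[1]*6)
    cv2.imwrite(f"pics/{n}5z.png",big[max(0,a[1]-290):a[1]+290,max(0,a[0]-300):a[0]+490])
cv2.imwrite("pics/w5.png",manip.capture("wrist")[:,:,::-1])
```

```text
False 14.0083 [-0.  0.  0.] [ 0.0038 -0.0007  0.0037] 27.884466269583083 [-0.1847 -0.2612 -1.4997]
scene label [364.427 130.465]
scene tl [367.3945 123.157 ]
scene bl [369.4423 134.0781]
scene br [361.4651 137.7596]
scene tr [359.3046 126.7748]
scene lens [398.744  137.8152]
scene bot [364.2615 147.1823]
top label [238.5147 187.3965]
top tl [231.0005 187.4033]
top bl [234.9675 184.3388]
top br [245.836  187.3898]
top tr [242.1669 190.5446]
top lens [249.529 133.491]
top bot [243.3109 188.3013]
```

View pics/scene5z.png

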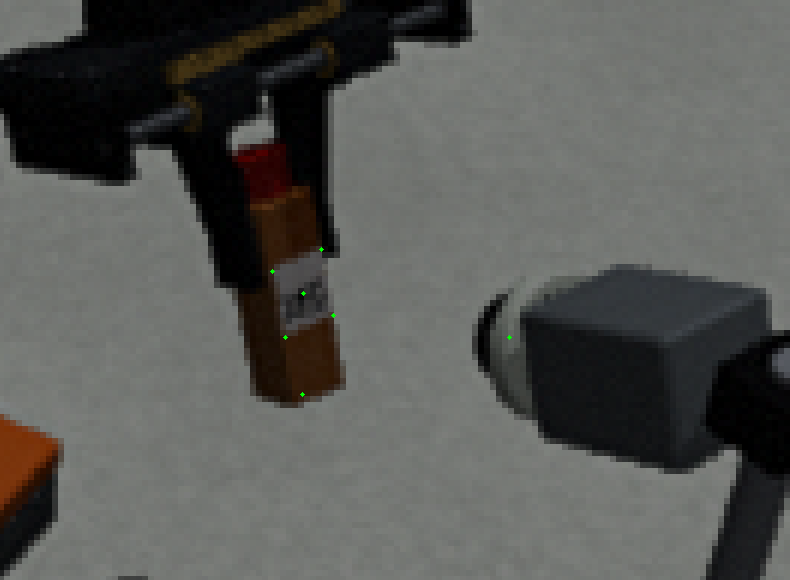

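View pics/top5z.png

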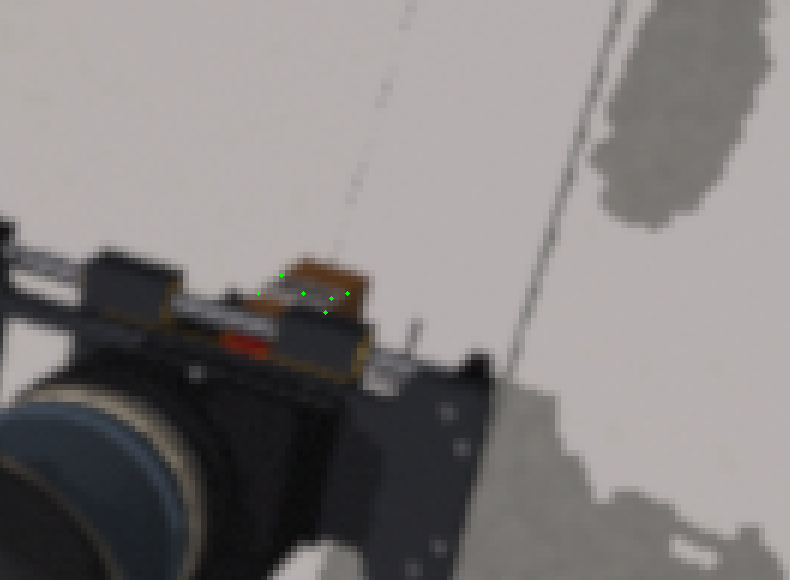

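View pics/w5.png

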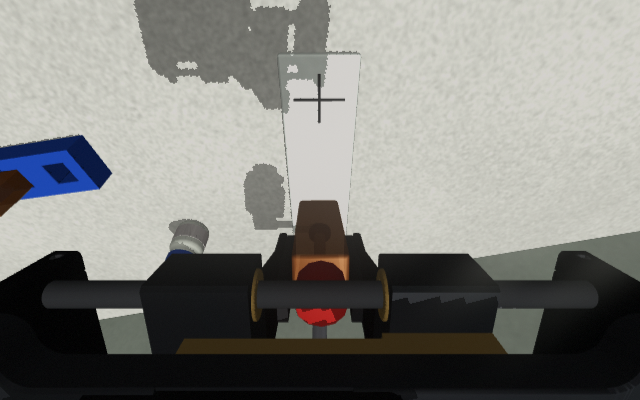

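In the scene view the label's corners average zoom (303.5,290), against (303,293) predicted, which is about 1 mm. The visible lens rim fits the predicted front centre. In the wrist view the cross is at (319,100), upright and centred. I'll do a numerical check with the wrist view.

Run:
```python
from h import *
from workcell import manip
c=manip.camera_info("wrist"); I=cv2.imread("pics/w5.png")
h=cv2.cvtColor(I,cv2.COLOR_BGR2HSV); g=cv2.cvtColor(I,cv2.COLOR_BGR2GRAY)
m=(g<95).astype(np.uint8); m[:68]=0;m[130:]=0;m[:,:290]=0;m[:,348:]=0
col=m.sum(0);row=m.sum(1)
xs=np.nonzero(col>20)[0];ys=np.nonzero(row>20)[0];print(xs,ys)
cr=(xs.mean(),ys.mean());X=onz(c,cr,.01);print('cross',cr,X)
a=onz(c,(cr[0],75),.01);b=onz(c,(cr[0],121),.01);print('yaw',np.degrees(np.arctan2(*(b-a)[[1,0]])))
pBf=pF-FR@np.array([.014,0,.046])
for nm,v in {'bot-':(-.014,-.014,0),'bot+':(-.014,.014,0),'sh-':(-.014,-.014,.085),'sh+':(-.014,.014,.085),'cap':(0,0,.103)}.items():
    print(nm,proj(c,pBf+FR@np.array(v)))
big=cv2.resize(I[60:340,240:400],None,fx=3,fy=3,interpolation=0)
for v in [(-.014,-.014,0),(-.014,.014,0),(-.014,-.014,.085),(-.014,.014,.085),(0,0,.103)]:
    u=proj(c,pBf+FR@np.array(v)); cv2.circle(big,(int((u[0]-240+.5)*3),int((u[1]-60+.5)*3)),2,(0,255,0),-1)
cv2.imwrite("pics/w5z.png",big[:600])
big=big
```

```text
[318 319] [ 99 100]
cross (np.float64(318.5), np.float64(99.5)) [0.5573 0.1454 0.01  ]
yaw -16.831573101967056
bot- [300.0999 198.2357]
bot+ [338.1986 198.2332]
sh- [289.3422 253.5533]
sh+ [348.5483 253.5482]
cap [318.8925 302.629 ]
```

View pics/w5z.png

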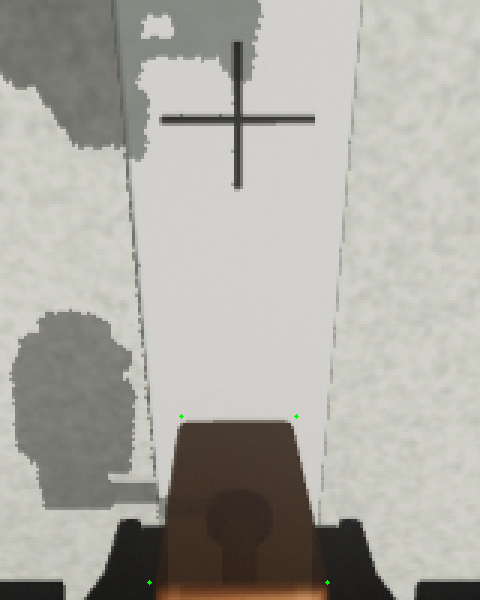

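All residuals are about 1–2 mm and 0.5°, within the calibration accuracy: cross re-measured at (0.5573, 0.1454) and yaw -16.8°. Last, I check that the other objects are unmoved, then hand in.

Run:
```python
from h import *
from workcell import manip
A=cv2.imread("pics/a_scene.png").astype(int);B=manip.capture("scene")[:,:,::-1].astype(int)
for n,(x0,x1,y0,y1) in {'jar':(335,365,270,310),'white+blue':(200,256,262,330),'head':(390,460,120,265),'box':(280,328,145,190)}.items():
    print(n,(np.abs(A-B).max(2)[y0:y1,x0:x1]>40).sum())
cv2.imwrite("pics/s6.png",B.astype(np.uint8))
st=manip.read_state();print(st["time"],np.abs(st["joint_vel"]).max(),st["gripper_width"]*87,st["wrist_force"])
```

```text
jar 0
white+blue 3
head 0
box 430
14.2083 0.001360382408132173 28.155869306557868 [ 0.8691  0.0845 -0.6082]
```

View pics/s6.png

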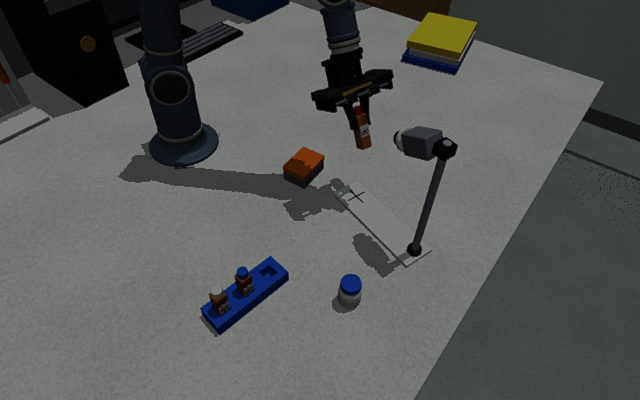

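The box differs only by the arm's shadow falling on it; its outline is still at (283..325, 149..186). The jar, the other bottles and the camera are unchanged.

```bash
python3 -c "
from workcell import manip
manip.hand_in()"
```

```text
the job is handed in; nothing more can be done
```

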